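# Build the sample cell on the microscope's carrier plate

## Task

Take the calibration standard (dark steel, blue band) off the grey carrier plate and put it away upright in the blue pot, not the yellow one. Then build the sample cell upright in the ring on the carrier plate, one piece after the other: first the aluminium base, then the white spacer seated in the base's recess, then the brass sample holder seated in the spacer's recess. Leave the bottle and the objective lens where they stand.

Things in the scene. Friction and masses are not known exactly. Their poses are not given: they have to be found in the camera images.
- carrier: Fixed grey carrier plate, 110 (x) x 100 (y) x 10 mm high, lying on the black bench; origin at the centre of its underside, z up. On its top, centred, a dark steel locating ring: inner diameter 72 mm, outer 78 mm, 4 mm high (its rim is 14 mm above the bench). The floor inside the ring is the plate's top, 10 mm above the origin. At the start the calibration standard stands in this ring, up to about 9 mm off-centre.
- standard: Loose calibration standard: dark steel cylinder, 50 mm diameter, 30 mm high, blue band round its upper part and a blue top with a small bright disc; about 0.16 kg. Origin at the centre of its underside, z along its axis (up). Starts in the carrier's ring, on the plate.
- base: Loose aluminium base of the sample cell: cylinder 60 mm diameter, 30 mm high, red stripe round its side; about 0.2 kg. Round red-floored recess in its top, 52 mm diameter and 5 mm deep (floor 25 mm above the origin). Origin at the centre of its underside, z along its axis (up). Stands upright on the bench.
- spacer: Loose white plastic spacer: cylinder 44 mm diameter, 30 mm high; about 0.085 kg. Round recess in its top, 36 mm diameter and 5 mm deep (floor 25 mm above the origin). Origin at the centre of its underside, z along its axis (up). Stands upright on the bench.
- sample: Loose brass sample holder: solid cylinder 28 mm diameter, 30 mm high, dark green sample disc on top; about 0.09 kg. Origin at the centre of its underside, z along its axis (up). Stands upright on the bench.
- blue_pot: Fixed shallow round blue storage pot, outer diameter 76 mm, inner 68 mm, rim 12 mm above the bench, inner floor (also blue) 4 mm above the origin. Origin at the centre of its underside. The standard's place.
- yellow_pot: Fixed shallow round yellow storage pot of the same shape as the blue one; belongs to another part and stays empty.
- bottle: Bystander: small loose amber bottle with a white cap, 36 mm diameter, 68 mm high; origin at the centre of its underside. Leave alone.
- objective: Bystander: loose microscope objective standing upright, purple barrel with a bright steel tip tapering upward, 33 mm diameter, 46 mm high; origin at the centre of its underside. Leave alone.

How it is judged:
By the outcome, as a careful person would: the job done as asked, in the order asked, and still so for the second after the job is handed in, with the robot touching nothing.
It also fails if it takes over 120 s, if anything falls off the work surface, if the arm or the gripper's body presses on something with over 40 N, if the wrist force passes 120 N, or if a joint passes its speed limit or range.

## Robot

A 6-joint arm with a two-finger parallel gripper is mounted at the origin on the work surface. World frame = base frame: x ahead of the robot, y to its left, z up, the work surface at z = 0. Lengths are in m, angles in degrees, forces in N, time in s.
With the tool pointing down it reaches from about 0.325 to 0.775 m from the base axis. Payload 5.5 kg.
Tool frame: the origin (TCP) lies at the very end of the fingers, on their centre line; the grasp point (between the pads) lies 19 mm behind it (r.pinch_z is the distance from the TCP to the grasp point, in m); z points along the fingers, y is the line along which they close (so a half turn about z gives the same grasp; the last joint's range is limited). The gripper opens to 85 mm and grips with 20 to 120 N. Pads are 22 mm wide; open, the fingers measure 114 mm over their backs; the gripper's body (76 mm by 85 mm) begins 54 mm behind the grasp point. The pads swing forward as they close: fully open they stand 13 mm farther back than shut.
Start: joints at [67.626, 5.22, 70.514, -0, 104.267, -3.249], TCP at [0.197, 0.567, 0.231] pointing down, gripper open.
Joint ranges: [-164.24, 164.24], [-49.07, 125.15], [9.68, 141.18], [-86.29, 266.29], [3.28, 154.24], [-151.56, 151.56]. Speed limits (degrees/s): [147.25, 147.25, 172.46, 180, 180, 180].

## Interface

Orientations are given as [roll, pitch, yaw] about the fixed x, y, z axes, in that order (R = Rz(yaw) Ry(pitch) Rx(roll)).
In Python, from plant import r, imaging gives the robot as it stands.
- The arm moves only by the tool step_arm, never from a script. Its argument "increments" is a list that holds one entry, the list of rows, each a list of 7 numbers: the shift along the tool's x, y, z in mm, then the turn, a rotation vector about the tool's x, y, z in rad, then the finger opening in mm, from 0 to 85.4. In form: [[[dx, dy, dz, wx, wy, wz, grip], ...]]. A call has 1 to 5 rows; each row is the pose to reach, as a shift and turn from the pose commanded when the call began, along the tool's axes at that moment; what a row does not reach only later rows make up. A row lasts 1/8 s, in which the tool goes at most 62.5 mm and 10.7 degrees, less where a joint would pass 70% of its speed; a pose out of reach is approached as far as the arm can. A call with a gripper value outside its range is refused whole. The fingers move at their own pace and stop on an object; "newtons" is the grip in N (left out, the last holds). Time passes only in rows, so rows that repeat a pose let the fingers close. It gives the time, the measured TCP pose, the force, the opening and the grip force at its end, in the units of the state.
- r.get_state(): the state, without advancing time (a new reading comes with each control period).
- imaging.grab_frame(name): name is "side" or "top"; returns the picture (480x640x3 uint8, red, green, blue); there is no depth.
- imaging.calibration(name): a dict with "K" (3x3 intrinsics, pixels), "R" (3x3) and "t" (3): a world point X has camera coordinates R X + t. Camera axes: x right, y down, z forward; pixel columns grow to the right and rows downward; lengths in m; the calibration is good to about 2 mm. A picture is of the moment at which its call begins. calibration takes no time and is no camera call.
- r.sign_off(): hands the job in; it is judged then, once.
The state is a dict: "time": time; "joint_positions": joint angles; "joint_velocities": joint speeds; "tau": joint torques, N m; "ee_pos": TCP position; "orientation": TCP orientation; "force": force on the tool from outside, world axes, zero at the start; "moment": the same for the moment, N m; "width": opening from 0.0 (shut) to 1.0 (fully open); "grasp_force": force on a finger pad.
Only numpy, scipy, OpenCV 4.12 (cv2) and the standard library are available. Lean on these libraries where they do the work, as an engineer would, in place of code of your own. Each camera call takes 0.05 s, during which the arm holds its last target. There are 200 camera calls.

## Working session

There is one attempt and no reset: what is moved stays moved. The work goes in short steps, Python scripts to look and compute and a tool call to move; the robot and the scene stay as the last step left them, time stands still between calls to the robot, and variables do not carry over. Pictures are saved under pics/ and viewed, at most 14 in all, crops included, and the job is handed in when it is done.

Besides the shell and the picture viewer there is one more tool, called after "Request:" as name(argument=value, ...) on one line, values as JSON. step_arm: Moves the arm, as the interface text tells. Its arguments: {"type":"object","properties":{"increments":{"type":"array","items":{"type":"array","items":{"type":"array","items":{"type":"number"}}}},"newtons":{"type":"number"}},"required":["increments"]}

```bash
ls; mkdir -p pics; python3 - <<'E'
from plant import r, imaging
import cv2,numpy as np
for n in("top","side"):
    f=imaging.grab_frame(n); cv2.imwrite(f"pics/{n}0.png",f[...,::-1])
    c=imaging.calibration(n); print(n,np.round(c["K"],1).tolist(),np.round(c["R"],3).tolist(),np.round(c["t"],3).tolist(), (-c["R"].T@c["t"]).round(3))
s=r.get_state();print(s["ee_pos"],s["orientation"],s["time"],s["width"])
E
```

```text
pics
top [[434.4, 0.0, 309.8], [0.0, 434.4, 242.5], [0.0, 0.0, 1.0]] [[-0.024, -0.999, -0.021], [-0.998, 0.025, -0.056], [0.057, 0.019, -0.998]] [0.016, 0.513, 0.897] [ 0.461 -0.014  0.925]
side [[512.3, 0.0, 327.6], [0.0, 512.3, 245.2], [0.0, 0.0, 1.0]] [[0.812, -0.583, 0.02], [-0.433, -0.624, -0.65], [0.392, 0.519, -0.76]] [-0.423, 0.248, 0.849] [ 0.119 -0.533  0.814]
[0.19647283 0.56667093 0.23027694] [-1.79903928e+02 -5.00705905e-03  1.60875394e+02] 0.1 1.0003694169883832
```

View pics/top0.png

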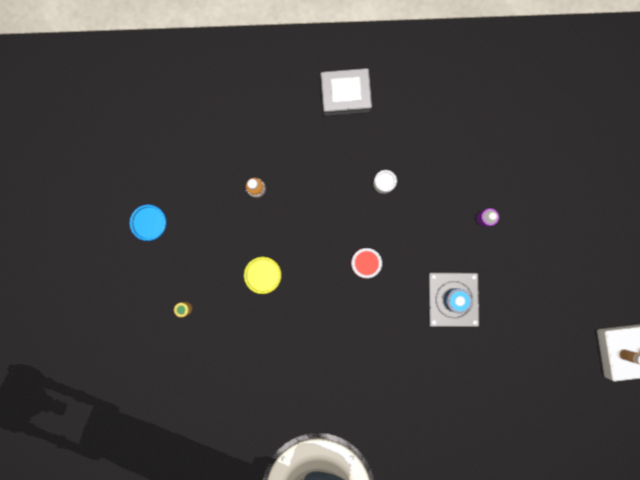

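View pics/side0.png

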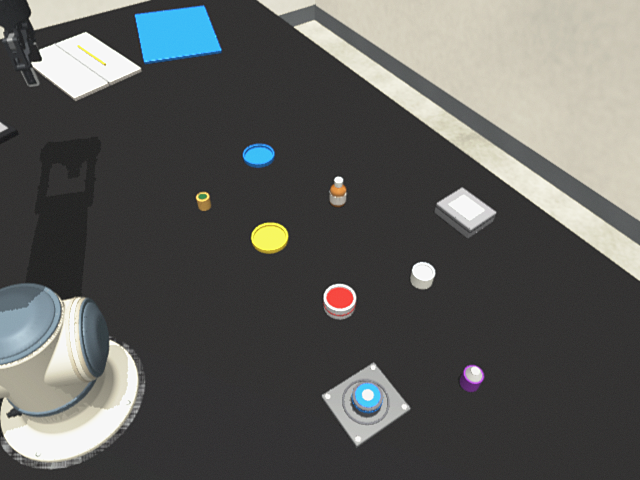

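The top view shows the blue pot at (148,222), yellow pot (262,275), brass sample (182,310), base (367,263), spacer (385,181), carrier and standard (455,300), bottle (256,187) and objective (489,216). The side view shows the same things in the same arrangement.

```bash
cat > h.py <<'E'
from plant import r, imaging
import cv2,numpy as np
from scipy.spatial.transform import Rotation as Ro
def ray(n,px,z):
    c=imaging.calibration(n);R=np.array(c["R"]);C=-R.T@np.array(c["t"])
    d=R.T@np.linalg.solve(np.array(c["K"]),[px[0],px[1],1]); return C+d*(z-C[2])/d[2]
def proj(n,X):
    c=imaging.calibration(n);p=np.array(c["K"])@(np.array(c["R"])@X+c["t"]);return p[:2]/p[2]
HSV=dict(blue=((95,120,60),(115,255,255)),red=((0,150,90),(8,255,255)),white=((0,0,120),(180,60,255)),
 green=((60,80,30),(95,255,255)),yellow=((22,150,90),(34,255,255)),grey=((0,0,75),(180,60,255)),
 brass=((10,80,60),(28,255,255)))
def blob(f,col,at,rad):
    "convex-hull centre (minEnclosingCircle, moments) of the colour near pixel at"
    h=cv2.cvtColor(f,cv2.COLOR_RGB2HSV);m=cv2.inRange(h,*map(np.array,HSV[col]))
    w=np.zeros_like(m);cv2.circle(w,tuple(int(v) for v in at),rad,255,-1);m&=w
    cs,_=cv2.findContours(m,cv2.RETR_EXTERNAL,cv2.CHAIN_APPROX_NONE)
    if not cs:return None
    c=cv2.convexHull(max(cs,key=cv2.contourArea));M=cv2.moments(c)
    return np.array([M["m10"],M["m01"]])/max(M["m00"],1e-9),M["m00"],cv2.minEnclosingCircle(c)[1],cv2.boundingRect(c)
def go(target,yaw=None):
    "tool increments from the measured pose"
    s=r.get_state();T=Ro.from_euler("xyz",s["orientation"],degrees=True)
    d=T.inv().apply(np.array(target)-s["ee_pos"])*1000
    return d.round(1),s["ee_pos"].round(4),np.round(s["orientation"],2)
E
python3 - <<'E'
from h import *
t=imaging.grab_frame("top");s=imaging.grab_frame("side")
L=[("std","blue",(459,301),18,.04,(367,392),20),("pot","blue",(148,222),28,.010,(259,155),25),("base","red",(367,263),20,.025,(340,299),22),
("spacer","white",(385,181),18,.03,(423,272),20),("sample","green",(182,310),12,.03,(203,197),10),("carrier","grey",(454,300),42,.01,(366,404),50),("yellow","yellow",(262,275),28,.01,(270,238),28)]
for n,c,a,R,z,a2,R2 in L:
    b=blob(t,c,a,R);b2=blob(s,c,a2,R2)
    print(n,b[0].round(1),b[1],b[3],ray("top",b[0],z).round(4), "side",b2[0].round(1),b2[3],ray("side",b2[0],z).round(4))
E
```

```text
std [459.5 300.7] 270.5 (450, 292, 20, 19) [ 0.3866 -0.2953  0.04  ] side [367.2 394.8] (355, 383, 25, 25) [ 0.3865 -0.2941  0.04  ]
pot [147.5 222.1] 1095.0 (129, 204, 38, 37) [0.5655 0.3486 0.01  ] side [258.3 155. ] (242, 143, 33, 25) [0.5632 0.3471 0.01  ]
base [366.3 262.7] 335.0 (356, 252, 21, 22) [ 0.4677 -0.1123  0.025 ] side [339.4 297.5] (327, 288, 26, 20) [ 0.4689 -0.1097  0.025 ]
spacer [384.8 180.9] 402.5 (374, 170, 23, 23) [ 0.636  -0.1555  0.03  ] side [422.4 274.9] (411, 262, 25, 27) [ 0.6292 -0.1617  0.03  ]
sample [180.5 309.5] 22.5 (178, 307, 6, 6) [0.3807 0.2726 0.03  ] side [202.  196.3] (199, 195, 7, 4) [0.3798 0.2737 0.03  ]
carrier [453.8 299.1] 2679.0 (429, 272, 51, 55) [ 0.3877 -0.2932  0.01  ] side [365.4 403.4] (322, 362, 89, 86) [ 0.3852 -0.2947  0.01  ]
yellow [262.1 274.8] 1078.5 (244, 256, 37, 38) [0.4477 0.1057 0.01  ] side [269.2 237.4] (251, 222, 37, 32) [0.4456 0.1044 0.01  ]
```

Request:
step_arm(increments=[[[-62, -52, 15, 0, 0, 0, 85], [-125, -104, 30, 0, 0, 0, 85], [-187, -156, 40, 0, 0, 0, 85], [-250, -207, 60, 0, 0, 0, 85], [-290, -240, 70, 0, 0, 0, 85]]])

```text
time: 0.82
ee_pos: [0.3565, 0.3023, 0.1746]
orientation: [180.0, 0.0, 160.9]
force: [1.0, 0.6, -0.1]
width: 0.994
grasp_force: 0.0
```

```bash
python3 -c "
from h import *
print(go([.387,-.295,.16]))"
```

```text
(array([-224.3, -554.4,   14.5]), array([0.3565, 0.3023, 0.1746]), array([1.7998e+02, 2.0000e-02, 1.6090e+02]))
```

Request:
step_arm(increments=[[[-20, -58, 5, 0, 0, 0, 85], [-40, -116, 10, 0, 0, 0, 85], [-60, -174, 10, 0, 0, 0, 85], [-80, -232, 10, 0, 0, 0, 85], [-95, -270, 10, 0, 0, 0, 85]]])

```text
time: 1.45
ee_pos: [0.3567, 0.0157, 0.1651]
orientation: [-180.0, 0.1, 160.8]
force: [1.4, -0.2, 0.1]
width: 0.995
grasp_force: 0.0
```

Request:
step_arm(increments=[[[-20, -58, 0, 0, 0, 0, 85], [-40, -116, 0, 0, 0, 0, 85], [-60, -174, 0, 0, 0, 0, 85], [-75, -210, 0, 0, 0, 0, 85], [-75, -210, 0, 0, 0, 0, 85]]])

```text
time: 2.08
ee_pos: [0.3586, -0.2071, 0.1645]
orientation: [180.0, -0.1, 160.6]
force: [1.0, 0.7, 0.9]
width: 0.993
grasp_force: 0.0
```

```bash
python3 -c "
from h import *
print(go([.387,-.295,.10]))"
```

```text
(array([-56. , -73.5,  64.4]), array([ 0.3586, -0.2071,  0.1645]), array([ 1.8000e+02, -8.0000e-02,  1.6063e+02]))
```

Request:
step_arm(increments=[[[-28, -37, 30, 0, 0, 0, 85], [-56, -73, 64, 0, 0, 0, 85], [-56, -73, 64, 0, 0, 0, 85], [-56, -73, 64, 0, 0, 0, 85]]])

```text
time: 2.58
ee_pos: [0.3885, -0.2914, 0.1014]
orientation: [180.0, -0.0, 160.9]
force: [-0.8, 0.1, 0.0]
width: 0.997
grasp_force: 0.0
```

```bash
python3 - <<'E'
from h import *
print(go([.387,-.295,.018]))
f=imaging.grab_frame("side");p=proj("side",np.array([.387,-.295,.06])).astype(int)
cv2.imwrite("pics/s1.png",cv2.resize(f[max(p[1]-110,0):p[1]+110,max(p[0]-130,0):p[0]+130],None,fx=2.5,fy=2.5)[...,::-1]);print(p)
E
```

```text
(array([ 0.2, -4. , 83.3]), array([ 0.3885, -0.2914,  0.1014]), array([ 1.7996e+02, -2.0000e-02,  1.6092e+02]))
[368 389]
```

View pics/s1.png

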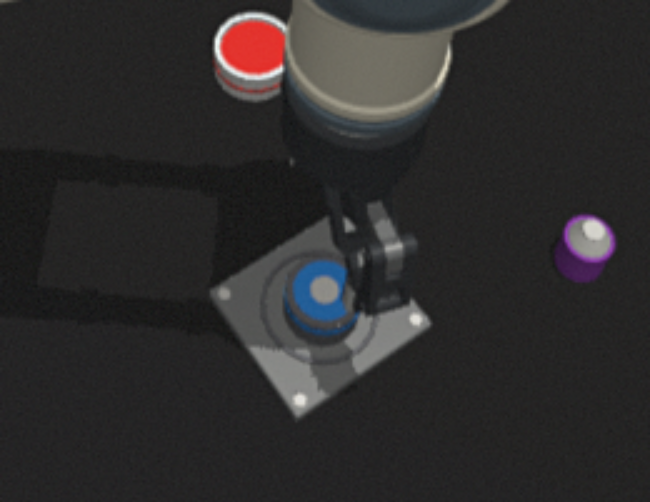

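The crop shows the open fingers above and behind the standard (at 322,295), straddling it. The objective is well clear at (585,245).

Request:
step_arm(increments=[[[0, -4, 30, 0, 0, 0, 85], [0, -4, 60, 0, 0, 0, 85], [0, -4, 75, 0, 0, 0, 85], [0, -4, 83, 0, 0, 0, 85], [0, -4, 83, 0, 0, 0, 85]]])

```text
time: 3.25
ee_pos: [0.3872, -0.2961, 0.0187]
orientation: [-180.0, 0.0, 160.9]
force: [1.1, -0.8, 1.1]
width: 0.998
grasp_force: 0.0
```

```bash
python3 - <<'E'
from h import *
print(go([.387,-.295,.018]))
f=imaging.grab_frame("side");p=proj("side",np.array([.387,-.295,.05])).astype(int)
cv2.imwrite("pics/s2.png",cv2.resize(f[p[1]-60:p[1]+80,p[0]-90:p[0]+90],None,fx=4,fy=4)[...,::-1])
E
```

```text
(array([0.6, 1. , 0.7]), array([ 0.3872, -0.2961,  0.0187]), array([-1.7998e+02,  5.0000e-02,  1.6090e+02]))
```

View pics/s2.png

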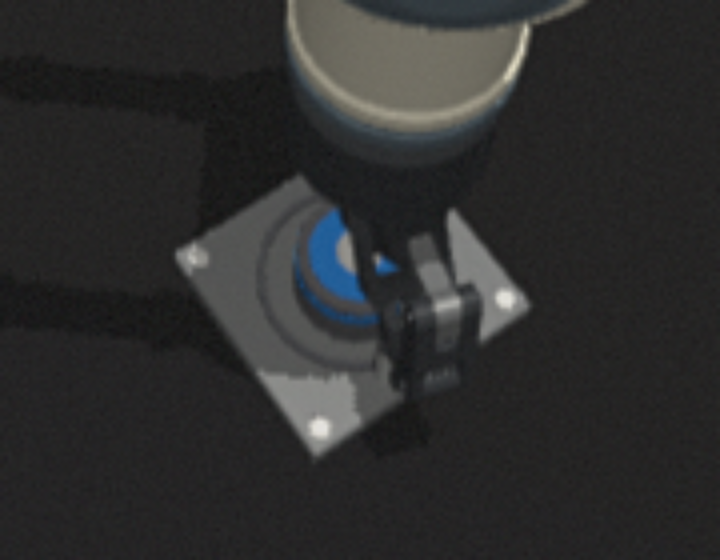

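The near finger (430,340) stands outside the standard (350,260) and above the ring, so I'm closing.

Request:
step_arm(increments=[[[0, 0, 0, 0, 0, 0, 40], [0, 0, 0, 0, 0, 0, 40], [0, 0, 0, 0, 0, 0, 40], [0, 0, 0, 0, 0, 0, 40], [0, 0, 0, 0, 0, 0, 40]]], newtons=50)

```text
time: 3.92
ee_pos: [0.3876, -0.2967, 0.0192]
orientation: [-180.0, 0.1, 160.9]
force: [-1.1, 0.4, 5.3]
width: 0.566
grasp_force: 52.4
```

Request:
step_arm(increments=[[[0, 0, 0, 0, 0, 0, 40], [0, 0, -15, 0, 0, 0, 40], [0, 0, -40, 0, 0, 0, 40], [0, 0, -80, 0, 0, 0, 40], [0, 0, -80, 0, 0, 0, 40]]])

```text
time: 4.55
ee_pos: [0.3883, -0.2976, 0.1022]
orientation: [-179.8, 0.4, 160.9]
force: [0.7, 0.4, -1.5]
width: 0.565
grasp_force: 52.0
```

```bash
python3 - <<'E'
from h import *
print(go([.5645,.348,.10]))
f=imaging.grab_frame("side");p=proj("side",np.array([.387,-.295,.10])).astype(int)
cv2.imwrite("pics/s3.png",cv2.resize(f[p[1]-60:p[1]+100,p[0]-90:p[0]+90],None,fx=3.7,fy=3.7)[...,::-1])
E
```

```text
(array([4.510e+01, 6.677e+02, 1.000e-01]), array([ 0.3883, -0.2976,  0.1022]), array([-179.84,    0.36,  160.87]))
```

View pics/s3.png

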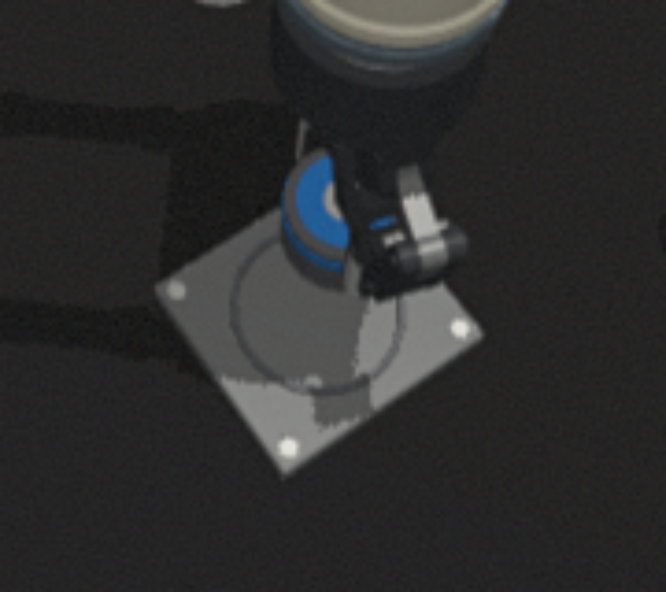

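The standard is held between the fingers at (320,215) and the ring below it is empty. It may be tilted slightly.

Request:
step_arm(increments=[[[2, 30, 0, 0, 0, 0, 40], [6, 80, 0, 0, 0, 0, 40], [9, 132, 0, 0, 0, 0, 40], [12, 185, 0, 0, 0, 0, 40], [16, 237, 0, 0, 0, 0, 40]]])

```text
time: 5.22
ee_pos: [0.4487, -0.0653, 0.0961]
orientation: [-180.0, -0.2, 160.9]
force: [0.4, -0.4, -2.8]
width: 0.564
grasp_force: 52.1
```

Request:
step_arm(increments=[[[3, 52, 0, 0, 0, 0, 40], [7, 104, 0, 0, 0, 0, 40], [10, 156, 0, 0, 0, 0, 40], [14, 208, 0, 0, 0, 0, 40], [17, 255, 0, 0, 0, 0, 40]]])

```text
time: 5.85
ee_pos: [0.5161, 0.181, 0.0958]
orientation: [-179.9, -0.2, 160.9]
force: [0.3, 0.3, -1.8]
width: 0.564
grasp_force: 52.1
```

Request:
step_arm(increments=[[[4, 50, 0, 0, 0, 0, 40], [8, 100, 0, 0, 0, 0, 40], [12, 140, 0, 0, 0, 0, 40], [12, 140, 0, 0, 0, 0, 40], [12, 140, 0, 0, 0, 0, 40]]])

```text
time: 6.48
ee_pos: [0.5507, 0.3148, 0.0961]
orientation: [-179.8, -0.1, 160.9]
force: [-0.6, -0.0, -2.7]
width: 0.565
grasp_force: 52.3
```

```bash
python3 - <<'E'
from h import *
print(go([.5645,.348,.04]))
f=imaging.grab_frame("side");p=proj("side",np.array([.565,.348,.06])).astype(int)
cv2.imwrite("pics/s4.png",cv2.resize(f[p[1]-40:p[1]+80,p[0]-80:p[0]+80],None,fx=4.5,fy=4.5)[...,::-1])
E
```

```text
(array([-2.3, 36. , 56. ]), array([0.5507, 0.3148, 0.0961]), array([-1.7984e+02, -1.1000e-01,  1.6088e+02]))
```

View pics/s4.png

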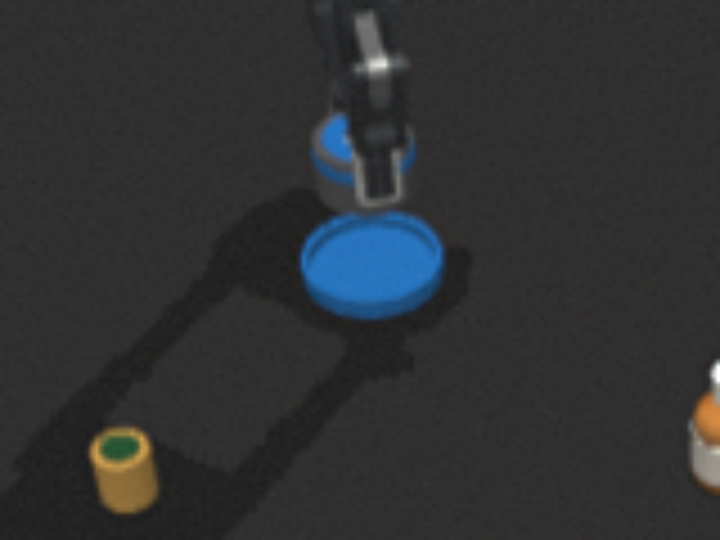

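The standard hangs upright at (360,155), short of the blue pot at (372,262). The near fingertip is at (378,205).

```bash
python3 - <<'E'
from h import *
p=proj("side",np.array([.565,.348,.06])).astype(int)
print("tip px",p[0]-80+378/4.5,p[1]-40+205/4.5)
e=r.get_state()["ee_pos"]
for off in(.025,.037):
  for dz in(0,.004,.008): 
    print(off,dz,proj("side",e+[-.328*off,-.945*off,dz]).round(1))
E
```

```text
tip px 260.0 142.55555555555554
0.025 0 [260.  141.2]
0.025 0.004 [259.9 139.8]
0.025 0.008 [259.8 138.3]
0.037 0 [261.2 144.5]
0.037 0.004 [261.  143.1]
0.037 0.008 [260.9 141.6]
```

Request:
step_arm(increments=[[[-1, 18, 0, 0, 0, 0, 40], [-2, 36, 0, 0, 0, 0, 40], [-2, 36, 25, 0, 0, 0, 40], [-2, 36, 56, 0, 0, 0, 40], [-2, 36, 56, 0, 0, 0, 40]]])

```text
time: 7.15
ee_pos: [0.5633, 0.3466, 0.0383]
orientation: [-179.7, -0.3, 160.8]
force: [-0.5, -1.4, -2.4]
width: 0.567
grasp_force: 52.4
```

```bash
python3 - <<'E'
from h import *
print(go([.5645,.348,.0145]))
E
```

```text
(array([-0.8,  1.8, 23.8]), array([0.5633, 0.3466, 0.0383]), array([-179.69,   -0.26,  160.79]))
```

Request:
step_arm(increments=[[[0, 1, 10, 0, 0, 0, 40], [0, 1, 17, 0, 0, 0, 40], [0, 1, 21, 0, 0, 0, 40], [0, 1, 23, 0, 0, 0, 40], [0, 1, 24, 0, 0, 0, 40]]])

```text
time: 7.78
ee_pos: [0.5656, 0.3501, 0.0182]
orientation: [180.0, 0.0, 160.9]
force: [0.2, -0.6, -2.2]
width: 0.563
grasp_force: 52.4
```

Request:
step_arm(increments=[[[0, 0, 0, 0, 0, 0, 40], [0, 0, 0, 0, 0, 0, 40]]])

```text
time: 8.02
ee_pos: [0.5656, 0.35, 0.0183]
orientation: [180.0, 0.0, 160.9]
force: [0.4, 0.0, -1.7]
width: 0.566
grasp_force: 52.4
```

Request:
step_arm(increments=[[[0, 0, 2, 0, 0, 0, 40], [0, 0, 3, 0, 0, 0, 40], [0, 0, 4, 0, 0, 0, 40], [0, 0, 4, 0, 0, 0, 40]]])

```text
time: 8.52
ee_pos: [0.5654, 0.3499, 0.0138]
orientation: [-180.0, -0.0, 160.9]
force: [0.1, -0.5, -2.0]
width: 0.564
grasp_force: 52.4
```

Request:
step_arm(increments=[[[0, 0, 1, 0, 0, 0, 40], [0, 0, 1, 0, 0, 0, 40]]])

```text
time: 8.78
ee_pos: [0.5656, 0.35, 0.0133]
orientation: [180.0, 0.0, 160.9]
force: [0.1, 0.2, -0.7]
width: 0.566
grasp_force: 52.6
```

Request:
step_arm(increments=[[[0, 0, 0, 0, 0, 0, 85], [0, 0, 0, 0, 0, 0, 85], [0, 0, 0, 0, 0, 0, 85], [0, 0, 0, 0, 0, 0, 85], [0, 0, -10, 0, 0, 0, 85]]])

```text
time: 9.4
ee_pos: [0.5648, 0.3496, 0.0222]
orientation: [-179.9, -0.1, 160.9]
force: [-0.5, 0.1, -0.6]
width: 0.996
grasp_force: 0.0
```

Request:
step_arm(increments=[[[0, 0, -40, 0, 0, 0, 85], [0, 0, -90, 0, 0, 0, 85], [0, -58, -90, 0, 0, 0, 85], [0, -110, -90, 0, 0, 0, 85], [0, -110, -90, 0, 0, 0, 85]]])

```text
time: 10.02
ee_pos: [0.5287, 0.2432, 0.1138]
orientation: [-180.0, 0.0, 160.7]
force: [-0.3, 0.5, -0.5]
width: 0.996
grasp_force: 0.0
```

```bash
python3 - <<'E'
from h import *
print(go([.468,-.111,.10]))
f=imaging.grab_frame("side");p=proj("side",np.array([.565,.348,.02])).astype(int)
cv2.imwrite("pics/s5.png",cv2.resize(f[p[1]-50:p[1]+50,p[0]-60:p[0]+60],None,fx=5,fy=5)[...,::-1])
E
```

```text
(array([ -59.8, -354.4,   14. ]), array([0.5287, 0.2432, 0.1138]), array([-1.7997e+02,  2.0000e-02,  1.6070e+02]))
```

View pics/s5.png

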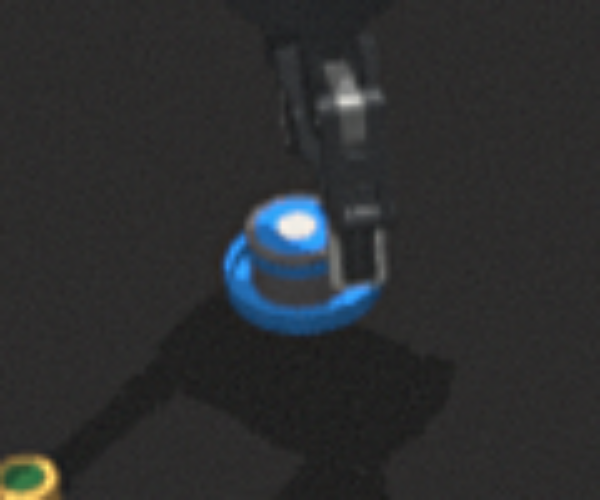

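The standard stands upright inside the blue pot (300,250). Next is the base.

Request:
step_arm(increments=[[[-10, -58, 5, 0, 0, 0, 85], [-20, -116, 10, 0, 0, 0, 85], [-30, -174, 14, 0, 0, 0, 85], [-40, -232, 14, 0, 0, 0, 85], [-50, -290, 14, 0, 0, 0, 85]]])

```text
time: 10.7
ee_pos: [0.4823, -0.0454, 0.1]
orientation: [180.0, 0.1, 161.0]
force: [1.0, -0.2, -0.5]
width: 0.997
grasp_force: 0.0
```

Request:
step_arm(increments=[[[-10, -58, 0, 0, 0, 0, 85], [-10, -64, 0, 0, 0, 0, 85], [-10, -64, 0, 0, 0, 0, 85]]])

```text
time: 11.08
ee_pos: [0.4709, -0.1078, 0.0996]
orientation: [180.0, 0.0, 160.8]
force: [-0.2, -0.1, -0.2]
width: 1.0
grasp_force: 0.0
```

```bash
python3 - <<'E'
from h import *
print(go([.468,-.111,.002]))
E
```

```text
(array([ 1.7, -4.1, 97.6]), array([ 0.4709, -0.1078,  0.0996]), array([1.7995e+02, 5.0000e-02, 1.6084e+02]))
```

Request:
step_arm(increments=[[[2, -4, 40, 0, 0, 0, 85], [2, -4, 75, 0, 0, 0, 85], [2, -4, 90, 0, 0, 0, 85], [2, -4, 96, 0, 0, 0, 85], [2, -4, 96, 0, 0, 0, 85]]])

```text
time: 11.7
ee_pos: [0.4677, -0.1109, 0.0039]
orientation: [180.0, 0.1, 160.9]
force: [-0.9, 0.2, 0.2]
width: 0.994
grasp_force: 0.0
```

Request:
step_arm(increments=[[[0, 0, 0, 0, 0, 0, 50], [0, 0, 0, 0, 0, 0, 50], [0, 0, 0, 0, 0, 0, 50], [0, 0, 0, 0, 0, 0, 50], [0, 0, 0, 0, 0, 0, 50]]])

```text
time: 12.32
ee_pos: [0.4681, -0.1114, 0.0049]
orientation: [180.0, 0.2, 160.9]
force: [-1.1, 0.3, 5.7]
width: 0.686
grasp_force: 54.5
```

Request:
step_arm(increments=[[[0, 0, -10, 0, 0, 0, 50], [0, 0, -30, 0, 0, 0, 50], [0, 0, -65, 0, 0, 0, 50], [0, 0, -65, 0, 0, 0, 50]]])

```text
time: 12.82
ee_pos: [0.4686, -0.1119, 0.0713]
orientation: [-180.0, 0.3, 160.9]
force: [0.8, 0.8, -2.3]
width: 0.684
grasp_force: 54.4
```

```bash
python3 - <<'E'
from h import *
f=imaging.grab_frame("side")
b=blob(f,"grey",(366,404),50);print(b[0].round(1),b[3],ray("side",b[0],.01).round(4))
print(go([.3865,-.294,.07]))
E
```

```text
[365.2 403.1] (322, 362, 89, 84) [ 0.3852 -0.2942  0.01  ]
(array([  16.8, -199. ,   -0.9]), array([ 0.4676, -0.1115,  0.0691]), array([-1.8000e+02,  1.4000e-01,  1.6087e+02]))
```

Request:
step_arm(increments=[[[4, -45, 0, 0, 0, 0, 50], [9, -95, 0, 0, 0, 0, 50], [13, -145, 0, 0, 0, 0, 50], [17, -199, 0, 0, 0, 0, 50], [17, -199, 0, 0, 0, 0, 50]]])

```text
time: 13.5
ee_pos: [0.3832, -0.2959, 0.066]
orientation: [180.0, -0.2, 160.6]
force: [1.2, -0.1, -2.4]
width: 0.685
grasp_force: 54.8
```

```bash
python3 - <<'E'
from h import *
print(go([.3865,-.294,.016]))
f=imaging.grab_frame("side");p=proj("side",np.array([.387,-.294,.05])).astype(int)
cv2.imwrite("pics/s6.png",cv2.resize(f[p[1]-60:p[1]+80,p[0]-90:p[0]+90],None,fx=4,fy=4)[...,::-1])
E
```

```text
(array([-2.7,  2.9, 49.9]), array([ 0.3832, -0.2959,  0.066 ]), array([180.  ,  -0.19, 160.57]))
```

View pics/s6.png

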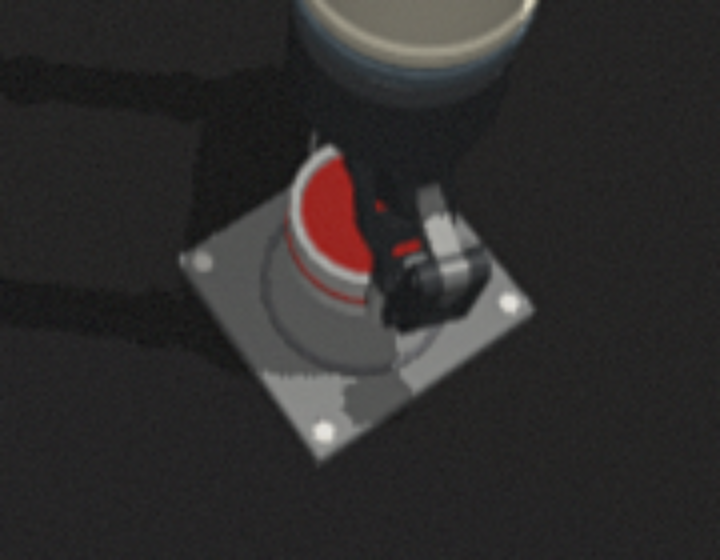

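The base is held level above the ring. The screws are at (203,262), (510,302) and (323,432). The midpoint of the first two, (356,282), gives the ring centre.

```bash
python3 - <<'E'
from h import *
p=proj("side",np.array([.387,-.294,.05])).astype(int)
w=[ray("side",(p[0]-90+a/4,p[1]-60+b/4),.0105) for a,b in((203,262),(510,302),(323,432))]
print(np.round(w,4),(w[0]+w[1])/2)
print(go([.3865,-.294,.016]))
E
```

```text
[[ 0.3416 -0.2497  0.0105]
 [ 0.434  -0.3359  0.0105]
 [ 0.3392 -0.3334  0.0105]] [ 0.38783708 -0.29280574  0.0105    ]
(array([-2.4,  1. , 50. ]), array([ 0.3841, -0.2943,  0.066 ]), array([179.92,  -0.18, 160.67]))
```

Request:
step_arm(increments=[[[-2, 2, 15, 0, 0, 0.005, 50], [-2, 2, 30, 0, 0, 0, 50], [-2, 2, 40, 0, 0, 0, 50], [-2, 2, 40, 0, 0, 0, 50]]])

```text
time: 14.05
ee_pos: [0.3878, -0.2913, 0.0264]
orientation: [179.9, -0.1, 160.9]
force: [-0.1, 0.1, -1.4]
width: 0.685
grasp_force: 54.8
```

```bash
python3 -c "
from h import *
print(go([.3865,-.294,.0145]))"
```

```text
(array([ 0.3, -3. , 11.9]), array([ 0.3878, -0.2913,  0.0264]), array([ 1.7994e+02, -1.5000e-01,  1.6093e+02]))
```

Request:
step_arm(increments=[[[0, -2, 2, 0, 0, 0, 50], [0, -2, 6, 0, 0, 0, 50], [0, -2, 9, 0, 0, 0, 50], [0, -2, 11, 0, 0, 0, 50], [0, -2, 11, 0, 0, 0, 50]]])

```text
time: 14.68
ee_pos: [0.3875, -0.2943, 0.0169]
orientation: [180.0, -0.0, 160.9]
force: [0.6, 0.7, -3.4]
width: 0.688
grasp_force: 54.8
```

Request:
step_arm(increments=[[[0, 0, 1, 0, 0, 0, 50], [0, 0, 2, 0, 0, 0, 50], [0, 0, 2, 0, 0, 0, 50]]])

```text
time: 15.05
ee_pos: [0.3876, -0.2943, 0.015]
orientation: [-180.0, 0.0, 160.9]
force: [-0.1, -0.8, -2.3]
width: 0.689
grasp_force: 54.9
```

Request:
step_arm(increments=[[[0, 0, 0.5, 0, 0, 0, 50], [0, 0, 0.5, 0, 0, 0, 85], [0, 0, 0.5, 0, 0, 0, 85], [0, 0, 0.5, 0, 0, 0, 85], [0, 0, 0.5, 0, 0, 0, 85]]])

```text
time: 15.68
ee_pos: [0.3877, -0.2944, 0.0147]
orientation: [-180.0, 0.0, 160.9]
force: [1.3, 0.6, 0.2]
width: 0.996
grasp_force: 0.0
```

Request:
step_arm(increments=[[[0, 0, -20, 0, 0, 0, 85], [0, 0, -50, 0, 0, 0, 85], [-30, 30, -85, 0, 0, 0, 85], [-80, 80, -85, 0, 0, 0, 85], [-120, 120, -85, 0, 0, 0, 85]]])

```text
time: 16.3
ee_pos: [0.5401, -0.2209, 0.1007]
orientation: [-180.0, 0.1, 160.8]
force: [-0.0, -1.3, 0.2]
width: 0.997
grasp_force: 0.0
```

```bash
python3 - <<'E'
from h import *
f=imaging.grab_frame("side");t=imaging.grab_frame("top");p=proj("side",np.array([.387,-.294,.05])).astype(int)
cv2.imwrite("pics/s7.png",cv2.resize(f[p[1]-60:p[1]+60,p[0]-70:p[0]+70],None,fx=4,fy=4)[...,::-1])
g=cv2.cvtColor(t,cv2.COLOR_RGB2GRAY)[168:195:2,370:400:2];print(g)
for n,F,a,a0 in(("top",t,proj("top",np.array([.387,-.294,.035])),24),("side",f,proj("side",np.array([.387,-.294,.035])),24)):
    b=blob(F,"red",a,a0);print(n,b and (b[0],b[3],ray(n,b[0],.035).round(4)))
b=blob(t,"white",(385,181),18);print(b[0],b[3],ray("top",b[0],.03))
print(go([.637,-.157,.08]))
E
```

```text
[[ 33  32  34  32  33  33  34  35  36  35  33  33  33  31  33]
 [ 34  31  33  33  35  75 131 151 156 134  83  38  34  34  33]
 [ 33  34  34  37 120 189 201 189 186 195 195 134  45  33  32]
 [ 33  34  34 105 196 199 213 217 217 211 188 193 127  39  33]
 [ 32  32  48 183 206 216 218 218 217 218 216 191 196  88  33]
 [ 33  32 105 206 216 218 218 218 218 218 218 209 194 121  33]
 [ 34  31 129 213 218 218 218 218 218 218 218 213 201 156  35]
 [ 32  38 120 207 218 218 218 218 218 218 218 212 199 139  35]
 [ 32  35  96 194 218 218 218 218 218 218 218 210 195  94  34]
 [ 33  30  82 147 210 211 218 218 218 218 214 203 162  47  34]
 [ 33  30  52 100 163 206 217 218 217 208 213 180  72  34  33]
 [ 33  31  31  67  96 130 173 202 204 183 148  60  34  32  33]
 [ 33  32  33  34  57  85  93  98  96  70  45  32  32  33  34]
 [ 32  33  33  33  31  35  39  43  37  33  31  33  33  32  32]]
top (array([459.20195838, 300.32680539]), (448, 289, 23, 24), array([ 0.387 , -0.2963,  0.035 ]))
side (array([367.50905932, 395.59667411]), (352, 382, 32, 29), array([ 0.3878, -0.2939,  0.035 ]))
[385.09241812 180.50964558] (374, 170, 23, 22) [ 0.63685789 -0.15604628  0.03      ]
(array([-70.3,  88.3,  18.2]), array([ 0.5419, -0.2179,  0.098 ]), array([ 1.7988e+02, -5.0000e-02,  1.6116e+02]))
```

View pics/s7.png

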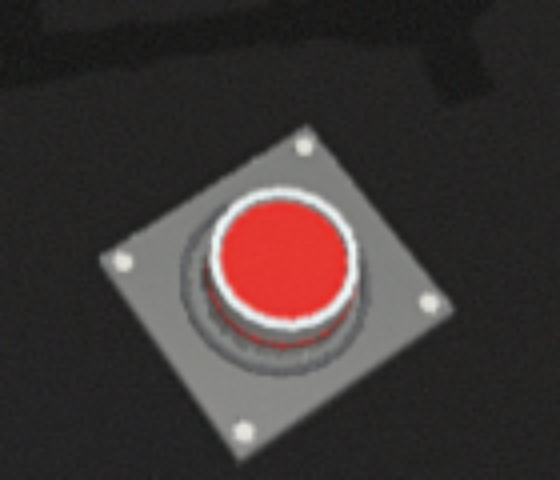

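The base stands upright in the ring, with its recess centred at (283,258). The spacer is at about (0.637, -0.157).

Request:
step_arm(increments=[[[-35, 44, 0, 0, 0, 0, 85], [-70, 87, 0, 0, 0, 0, 85], [-70, 87, 18, 0, 0, 0, 85], [-70, 87, 18, 0, 0, 0, 85], [-70, 87, 18, 0, 0, 0, 85]]])

```text
time: 17.02
ee_pos: [0.6318, -0.1631, 0.0817]
orientation: [-180.0, -0.0, 160.8]
force: [-1.2, -0.0, 0.4]
width: 0.996
grasp_force: 0.0
```

```bash
python3 -c "
from h import *
print(go([.637,-.1565,.005]))"
```

```text
(array([-2.8,  8. , 76.7]), array([ 0.6318, -0.1631,  0.0817]), array([-1.7998e+02, -3.0000e-02,  1.6079e+02]))
```

Request:
step_arm(increments=[[[-3, 8, 20, 0, 0, 0, 85], [-3, 8, 50, 0, 0, 0, 85], [-3, 8, 70, 0, 0, 0, 85], [-3, 8, 76, 0, 0, 0, 85], [-3, 8, 76, 0, 0, 0, 85]]])

```text
time: 17.65
ee_pos: [0.6383, -0.1555, 0.0054]
orientation: [180.0, -0.0, 160.9]
force: [-0.3, -0.3, 0.9]
width: 0.995
grasp_force: 0.0
```

Request:
step_arm(increments=[[[0, 0, 0, 0, 0, 0, 35], [0, 0, 0, 0, 0, 0, 35], [0, 0, 0, 0, 0, 0, 35], [0, 0, 0, 0, 0, 0, 35], [0, 0, 0, 0, 0, 0, 35]]], newtons=40)

```text
time: 18.27
ee_pos: [0.6391, -0.1557, 0.0069]
orientation: [180.0, 0.1, 160.9]
force: [0.6, 0.0, 5.8]
width: 0.495
grasp_force: 41.4
```

Request:
step_arm(increments=[[[0, 0, 0, 0, 0, 0, 35], [0, 0, -20, 0, 0, 0, 35], [0, 0, -60, 0, 0, 0, 35], [0, 0, -90, 0, 0, 0, 35], [0, 0, -90, 0, 0, 0, 35]]])

```text
time: 18.9
ee_pos: [0.64, -0.1559, 0.1]
orientation: [180.0, 0.4, 160.9]
force: [-0.0, -0.5, -1.7]
width: 0.498
grasp_force: 40.9
```

```bash
python3 - <<'E'
from h import *
f=imaging.grab_frame("side");s=r.get_state();p=proj("side",s["ee_pos"]).astype(int)
cv2.imwrite("pics/s8.png",cv2.resize(f[p[1]-60:p[1]+60,p[0]-70:p[0]+70],None,fx=5,fy=5)[...,::-1])
print(go([.3873,-.2948,.10]))
E
```

```text
(array([ 192.1, -214. ,   -3.4]), array([ 0.639 , -0.1556,  0.0971]), array([1.7999e+02, 1.5000e-01, 1.6088e+02]))
```

View pics/s8.png

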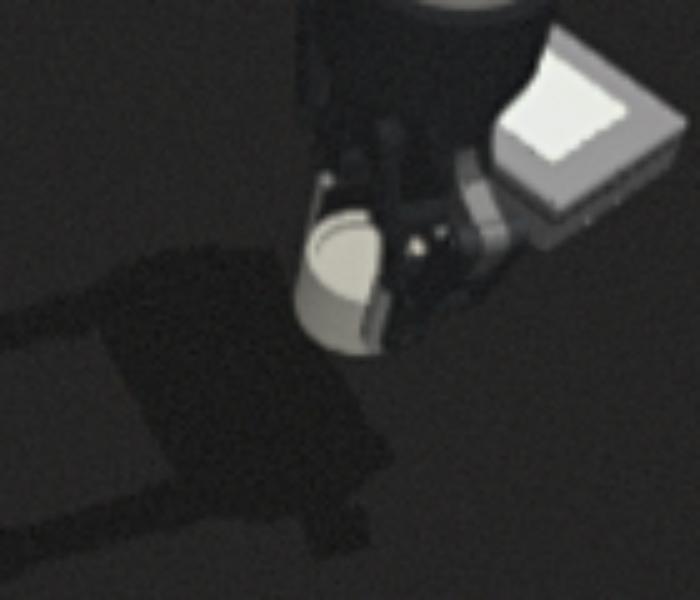

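The spacer is held at (345,280), apparently level.

Request:
step_arm(increments=[[[30, -34, 0, 0, 0, 0, 35], [70, -78, 0, 0, 0, 0, 35], [110, -122, 0, 0, 0, 0, 35], [150, -167, 0, 0, 0, 0, 35], [180, -200, 0, 0, 0, 0, 35]]])

```text
time: 19.58
ee_pos: [0.3998, -0.2855, 0.0932]
orientation: [179.9, -0.2, 160.8]
force: [0.6, -0.8, -1.6]
width: 0.498
grasp_force: 40.9
```

Request:
step_arm(increments=[[[11, -13, 0, 0, 0, 0, 35], [11, -13, 20, 0, 0, 0, 35], [11, -13, 20, 0, 0, 0, 35], [11, -13, 20, 0, 0, 0, 35]]])

```text
time: 20.08
ee_pos: [0.3887, -0.2932, 0.0747]
orientation: [179.9, -0.1, 161.0]
force: [0.1, -0.4, -1.2]
width: 0.495
grasp_force: 40.9
```

```bash
python3 - <<'E'
from h import *
print(go([.3883,-.2948,.045]))
f=imaging.grab_frame("side");p=proj("side",np.array([.387,-.294,.07])).astype(int)
cv2.imwrite("pics/s9.png",cv2.resize(f[p[1]-60:p[1]+80,p[0]-90:p[0]+90],None,fx=4,fy=4)[...,::-1])
E
```

```text
(array([-0.2, -1.7, 29.7]), array([ 0.3887, -0.2932,  0.0747]), array([ 1.7995e+02, -8.0000e-02,  1.6097e+02]))
```

View pics/s9.png

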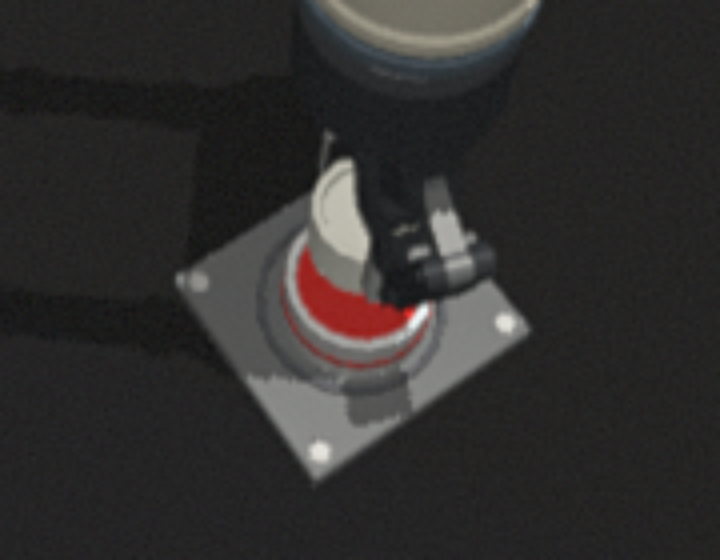

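The spacer (345,230) hangs above the recess (360,290), so I'm lowering it.

Request:
step_arm(increments=[[[0, -1.5, 10, 0, 0, 0, 35], [0, -1.5, 20, 0, 0, 0, 35], [0, -1.5, 26, 0, 0, 0, 35], [0, -1.5, 29, 0, 0, 0, 35], [0, -1.5, 29, 0, 0, 0, 35]]])

```text
time: 20.75
ee_pos: [0.3875, -0.2955, 0.0463]
orientation: [180.0, -0.0, 160.9]
force: [0.6, 0.5, -0.1]
width: 0.496
grasp_force: 40.9
```

Request:
step_arm(increments=[[[0, 0, 1, 0, 0, 0, 35], [0, 0, 2, 0, 0, 0, 35], [0, 0, 3, 0, 0, 0, 35], [0, 0, 3, 0, 0, 0, 35]]])

```text
time: 21.25
ee_pos: [0.3876, -0.2955, 0.0435]
orientation: [180.0, -0.0, 160.9]
force: [-0.2, 0.5, -1.2]
width: 0.498
grasp_force: 40.9
```

Request:
step_arm(increments=[[[0, 0, 1, 0, 0, 0, 35], [0, 0, 2, 0, 0, 0, 35], [0, 0, 2, 0, 0, 0, 35]]])

```text
time: 21.62
ee_pos: [0.3876, -0.2955, 0.0419]
orientation: [-180.0, 0.0, 160.9]
force: [-1.8, 1.2, 1.6]
width: 0.499
grasp_force: 41.3
```

Request:
step_arm(increments=[[[0, 0, 0, 0, 0, 0, 85], [0, 0, 0, 0, 0, 0, 85], [0, 0, 0, 0, 0, 0, 85], [0, 0, 0, 0, 0, 0, 85], [0, 0, -15, 0, 0, 0, 85]]])

```text
time: 22.25
ee_pos: [0.3869, -0.2949, 0.0558]
orientation: [179.9, -0.1, 160.9]
force: [-0.1, 0.0, 0.3]
width: 0.996
grasp_force: 0.0
```

Request:
step_arm(increments=[[[0, 0, -35, 0, 0, 0, 85], [0, 0, -65, 0, 0, 0, 85], [0, 58, -75, 0, 0, 0, 85], [0, 116, -75, 0, 0, 0, 85], [0, 150, -75, 0, 0, 0, 85]]])

```text
time: 22.88
ee_pos: [0.4376, -0.1518, 0.1333]
orientation: [180.0, 0.1, 161.0]
force: [-0.3, -0.3, -0.1]
width: 1.0
grasp_force: 0.0
```

```bash
python3 - <<'E'
from h import *
f=imaging.grab_frame("side");t=imaging.grab_frame("top");p=proj("side",np.array([.387,-.294,.05])).astype(int)
cv2.imwrite("pics/s10.png",cv2.resize(f[p[1]-60:p[1]+60,p[0]-70:p[0]+70],None,fx=4,fy=4)[...,::-1])
q=proj("top",np.array([.387,-.294,.06]));print(q)
b=blob(t,"white",q,12);print(b[0],b[3],ray("top",b[0],.065).round(4))
x,y=q.astype(int)
cv2.imwrite("pics/t10.png",cv2.resize(t[y-35:y+35,x-40:x+40],None,fx=6,fy=6)[...,::-1])
print(go([.3805,.273,.15]))
E
```

```text
[462.12564434 301.35314125]
[462. 301.] (450, 289, 25, 25) [ 0.3881 -0.2922  0.065 ]
(array([191.5, 382.8, -17. ]), array([ 0.4378, -0.1511,  0.133 ]), array([1.7994e+02, 1.0000e-01, 1.6112e+02]))
```

View pics/s10.png

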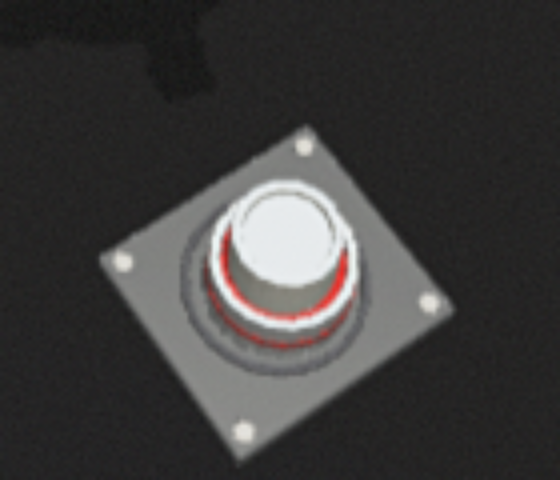

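The spacer is seated in the base's recess; its own recess is centred at about (287,228). Now for the sample.

Request:
step_arm(increments=[[[26, 52, 0, 0, 0, 0, 85], [52, 104, 0, 0, 0, 0, 85], [78, 156, 0, 0, 0, 0, 85], [104, 208, 0, 0, 0, 0, 85], [130, 260, 0, 0, 0, 0, 85]]])

```text
time: 23.6
ee_pos: [0.3991, 0.1355, 0.1328]
orientation: [180.0, 0.1, 160.8]
force: [1.4, -0.6, -0.3]
width: 0.998
grasp_force: 0.0
```

Request:
step_arm(increments=[[[26, 52, 0, 0, 0, 0, 85], [60, 120, 30, 0, 0, 0, 85], [60, 120, 50, 0, 0, 0, 85], [60, 120, 50, 0, 0, 0, 85]]])

```text
time: 24.1
ee_pos: [0.3806, 0.2673, 0.0799]
orientation: [-179.8, -0.1, 161.0]
force: [-0.2, -0.6, -0.1]
width: 0.996
grasp_force: 0.0
```

```bash
python3 - <<'E'
from h import *
p=proj("side",np.array([.387,-.294,.05])).astype(int)
print("recess",ray("side",(p[0]-70+287/4,p[1]-60+228/4),.065).round(4))
f=imaging.grab_frame("side");b=blob(f,"brass",(203,200),14);print(b[0],b[3])
x,y,w,h=b[3]; print("top ellipse guess",ray("side",(x+w/2,y+h*.28),.03).round(4))
print(go([.3803,.273,.007]))
E
```

```text
recess [ 0.3868 -0.2944  0.065 ]
[203.16097191 200.92331055] (196, 192, 15, 19)
top ellipse guess [0.3811 0.2691 0.03  ]
(array([ 3.2,  5.5, 74.5]), array([0.3816, 0.2669, 0.0815]), array([-1.7990e+02, -4.0000e-02,  1.6092e+02]))
```

Request:
step_arm(increments=[[[2, 5, 20, 0, 0, 0, 85], [2, 5, 50, 0, 0, 0, 85], [2, 5, 68, 0, 0, 0, 85], [2, 5, 73, 0, 0, 0, 85], [2, 5, 73, 0, 0, 0, 85]]])

```text
time: 24.78
ee_pos: [0.3821, 0.2727, 0.0094]
orientation: [180.0, 0.0, 160.8]
force: [-0.2, -0.2, -0.1]
width: 0.998
grasp_force: 0.0
```

Request:
step_arm(increments=[[[0, 0, 0, 0, 0, 0, 20], [0, 0, 0, 0, 0, 0, 20], [0, 0, 0, 0, 0, 0, 20], [0, 0, 0, 0, 0, 0, 20], [0, 0, 0, 0, 0, 0, 20]]])

```text
time: 25.4
ee_pos: [0.3818, 0.2732, 0.0091]
orientation: [179.9, 0.0, 160.9]
force: [-0.3, 0.7, 3.5]
width: 0.313
grasp_force: 39.5
```

Request:
step_arm(increments=[[[0, 0, 0, 0, 0, 0, 20], [0, 0, 0, 0, 0, 0, 20]]])

```text
time: 25.65
ee_pos: [0.3818, 0.2731, 0.0091]
orientation: [179.9, 0.0, 160.9]
force: [-0.0, 0.4, 4.9]
width: 0.312
grasp_force: 39.6
```

Request:
step_arm(increments=[[[0, 0, -15, 0, 0, 0, 20], [0, 0, -50, 0, 0, 0, 20], [0, 0, -90, 0, 0, 0, 20], [0, 0, -120, 0, 0, 0, 20], [0, 0, -120, 0, 0, 0, 20]]])

```text
time: 26.28
ee_pos: [0.3825, 0.2735, 0.1316]
orientation: [179.8, 0.2, 160.9]
force: [0.1, 0.2, -1.3]
width: 0.308
grasp_force: 39.5
```

```bash
python3 - <<'E'
from h import *
f=imaging.grab_frame("side");s=r.get_state();p=proj("side",s["ee_pos"]).astype(int)
cv2.imwrite("pics/s11.png",cv2.resize(f[max(p[1]-50,0):p[1]+50,max(p[0]-60,0):p[0]+60],None,fx=5,fy=5)[...,::-1])
print(go([.3880,-.2942,.12]))
E
```

```text
(array([-191.7, -533.9,    8.9]), array([0.3818, 0.273 , 0.1293]), array([1.7993e+02, 6.0000e-02, 1.6087e+02]))
```

View pics/s11.png

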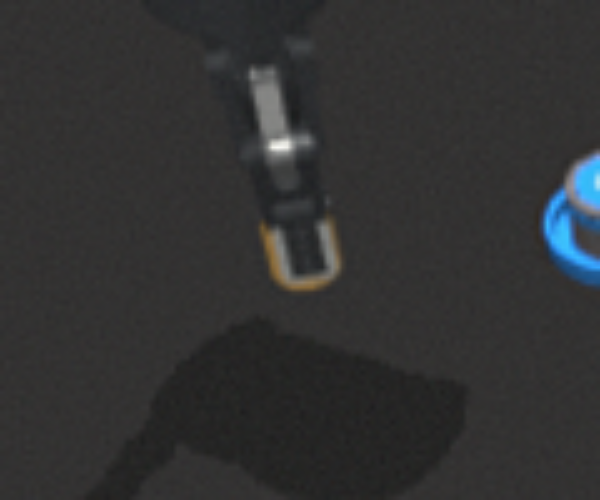

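The brass holder is gripped centrally between the pads at (305,250).

Request:
step_arm(increments=[[[-10, -28, 0, 0, 0, 0, 20], [-27, -75, 0, 0, 0, 0, 20], [-45, -125, 0, 0, 0, 0, 20], [-63, -175, 0, 0, 0, 0, 20], [-81, -225, 0, 0, 0, 0, 20]]])

```text
time: 26.95
ee_pos: [0.3831, 0.0322, 0.1264]
orientation: [-179.9, -0.2, 160.9]
force: [0.1, -0.3, -1.2]
width: 0.31
grasp_force: 39.7
```

Request:
step_arm(increments=[[[-18, -50, 0, 0, 0, 0, 20], [-36, -100, 0, 0, 0, 0, 20], [-54, -150, 0, 0, 0, 0, 20], [-72, -200, 0, 0, 0, 0, 20], [-85, -235, 0, 0, 0, 0, 20]]])

```text
time: 27.58
ee_pos: [0.3862, -0.2178, 0.1261]
orientation: [180.0, -0.2, 160.8]
force: [0.6, 1.0, -1.1]
width: 0.313
grasp_force: 39.7
```

```bash
python3 -c "
from h import *
print(go([.3880,-.2942,.12]))"
```

```text
(array([-26.9, -71.6,   6. ]), array([ 0.3862, -0.2178,  0.1261]), array([179.96,  -0.21, 160.77]))
```

Request:
step_arm(increments=[[[-14, -36, 0, 0, 0, 0, 20], [-27, -72, 0, 0, 0, 0, 20], [-27, -72, 15, 0, 0, 0, 20], [-27, -72, 25, 0, 0, 0, 20], [-27, -72, 25, 0, 0, 0, 20]]])

```text
time: 28.2
ee_pos: [0.3888, -0.2914, 0.1013]
orientation: [179.9, -0.2, 160.9]
force: [-0.2, 1.3, -1.0]
width: 0.313
grasp_force: 39.8
```

```bash
python3 - <<'E'
from h import *
print(go([.3880,-.2942,.074]))
f=imaging.grab_frame("side")
b=blob(f,"white",(368,388),20);print(b[0],b[3])
E
```

```text
(array([-0.3, -3. , 27.3]), array([ 0.3888, -0.2914,  0.1013]), array([179.9 ,  -0.21, 160.94]))
[367.10527497 394.0352413 ] (349, 379, 39, 30)
```

Request:
step_arm(increments=[[[0, -2.5, 10, 0, 0, 0, 20], [0, -2.5, 20, 0, 0, 0, 20], [0, -2.5, 25, 0, 0, 0, 20], [0, -2.5, 25, 0, 0, 0, 20]]])

```text
time: 28.75
ee_pos: [0.3884, -0.2951, 0.0779]
orientation: [180.0, -0.1, 160.9]
force: [-0.1, -0.5, -1.8]
width: 0.313
grasp_force: 39.8
```

Request:
step_arm(increments=[[[0, 0, 1, 0, 0, 0, 20], [0, 0, 2, 0, 0, 0, 20], [0, 0, 3, 0, 0, 0, 20], [0, 0, 3, 0, 0, 0, 20]]])

```text
time: 29.25
ee_pos: [0.3887, -0.2954, 0.0755]
orientation: [180.0, -0.0, 160.9]
force: [0.6, 0.6, -0.4]
width: 0.309
grasp_force: 39.8
```

Request:
step_arm(increments=[[[0, 1, 1, 0, 0, 0, 20], [0, 1, 2, 0, 0, 0, 20], [0, 1, 3, 0, 0, 0, 20], [0, 1, 4, 0, 0, 0, 20], [0, 1, 4, 0, 0, 0, 20]]])

```text
time: 29.88
ee_pos: [0.389, -0.2944, 0.0714]
orientation: [180.0, -0.0, 160.9]
force: [-0.8, -0.2, -0.8]
width: 0.31
grasp_force: 39.8
```

Request:
step_arm(increments=[[[0, 0, 1, 0, 0, 0, 20], [0, 0, 2, 0, 0, 0, 20], [0, 0, 2, 0, 0, 0, 20]]])

```text
time: 30.25
ee_pos: [0.389, -0.2944, 0.0694]
orientation: [180.0, -0.0, 160.9]
force: [-0.7, 0.3, -1.6]
width: 0.311
grasp_force: 39.8
```

In the recess with no contact force. I'm releasing, retreating straight up, then moving aside.

Request:
step_arm(increments=[[[0, 0, 0.5, 0, 0, 0, 20], [0, 0, 0.5, 0, 0, 0, 85], [0, 0, 0.5, 0, 0, 0, 85], [0, 0, 0.5, 0, 0, 0, 85], [0, 0, 0.5, 0, 0, 0, 85]]])

```text
time: 30.88
ee_pos: [0.3891, -0.2944, 0.0691]
orientation: [-180.0, 0.0, 160.9]
force: [1.0, 0.6, -0.9]
width: 0.997
grasp_force: 0.0
```

Request:
step_arm(increments=[[[0, 0, -10, 0, 0, 0, 85], [0, 0, -40, 0, 0, 0, 85], [0, 0, -75, 0, 0, 0, 85], [0, 60, -80, 0, 0, 0, 85], [0, 120, -80, 0, 0, 0, 85]]])

```text
time: 31.5
ee_pos: [0.4291, -0.1805, 0.1511]
orientation: [-180.0, 0.2, 160.7]
force: [1.2, -0.1, -0.2]
width: 0.996
grasp_force: 0.0
```

Request:
step_arm(increments=[[[0, 60, 0, 0, 0, 0, 85], [0, 80, 0, 0, 0, 0, 85], [0, 80, 0, 0, 0, 0, 85]]])

```text
time: 31.88
ee_pos: [0.455, -0.1042, 0.1499]
orientation: [180.0, 0.1, 161.0]
force: [0.1, -1.1, -0.1]
width: 0.997
grasp_force: 0.0
```

```bash
python3 - <<'E'
from h import *
f=imaging.grab_frame("side")
cv2.imwrite("pics/s12.png",cv2.resize(f[130:450,190:530],None,fx=1.75,fy=1.75,interpolation=cv2.INTER_CUBIC)[...,::-1])
E
```

```text
(no output)
```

View pics/s12.png

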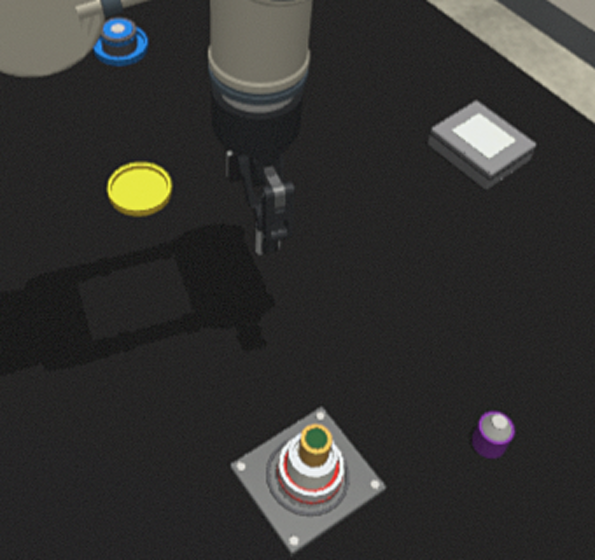

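The cell stands stacked upright at (313,465), the standard is in the blue pot (120,40), and the yellow pot is empty. The bottle is hidden behind the arm. I'm checking the sample's height numerically, then handing in.

```bash
python3 - <<'E'
from h import *
X=np.array([.388,-.2944,.09]);P=[]
for n in("top","side"):
    b=blob(imaging.grab_frame(n),"green",proj(n,X),14);P.append(ray(n,b[0],.09));print(n,b[0].round(1),b[3],P[-1].round(4))
t=imaging.grab_frame("top");b=blob(t,"brass",(256,187),14);print("bottle",b and b[0])
if np.linalg.norm(P[0]-P[1])<.005: print(r.sign_off())
E
```

```text
Traceback (most recent call last):
TypeError: 'NoneType' object is not subscriptable
```

```bash
python3 - <<'E'
from h import *
X=np.array([.388,-.2944,.09])
b=blob(imaging.grab_frame("side"),"green",proj("side",X),14);P=ray("side",b[0],.09);print(b[0],P)
if np.linalg.norm(P-X)<.006: print(r.sign_off())
E
```

```text
[370.31372549 379.94989107] [ 0.38800672 -0.29355892  0.09      ]
the job is handed in; nothing more can be done
None
```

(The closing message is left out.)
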